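Hold the key-hook clip open around the card

TASK

Squeeze the handles of the yellow and black spring clip to open it and lift it off its parking fin, then turn it so that the red hook on its yellow jaw faces the brass-studded side of the marble card stand, and hold it wide open around the middle of the blue card's top edge, both jaw tips well down on either side of the card but clip and card not touching, so that I can slip a ticket in. Finish while still holding the clip squeezed open there; do not let it go. Do not shift the card stand, and leave the bowl, car fob, torch and padlock where they are.

Things in the scene. Friction and masses are not known exactly. Their poses are not given: they have to be found in the camera images.
- dock: Pale plastic parking dock, fixed to the ledge: base 70 x 50 x 8 mm (x, y, z) with an upright fin 36 x 3 mm standing 32 mm above the base, along the dock's x axis. Origin: centre of the underside. The clip starts clamped upright astride the fin, its jaw tips 8 mm above the base.
- clip: Spring clip like a clothes peg, about 60 g, standing jaws down, handles up; 94 mm tall, 24 mm wide along x. Origin: between the jaw tips at their underside when shut; z up, x along the hinge, +y to the yellow lever with the red hook (axes fixed to that lever); black lever on the -y side. Hinge barrel 30 mm long, 48 mm above the origin. Jaws 7 mm thick; hook juts 27 mm out in y, 17 to 32 mm up.
- yellow_handle_end (a point): Centre of the round end (radius 4 mm, 24 mm long along the clip's x) of the yellow handle, 90 mm above the clip's origin and 23 mm to +y. The handles spread upwards in a V, 54 mm over the outside when shut: pinch both ends from above, along the clip's y. Each lever stays on its own side, so squeezing the handles spreads the jaws.
- black_handle_end (a point): The same for the black handle, 23 mm to -y.
- clip_arm (a joint): Hinge angle between the levers: 0 when shut on 3 mm, grows as the jaws open, stop at 0.65 rad. Handles squeezed to 28 mm outside: about 0.58 rad, jaw tips 30 mm apart. About 2.5 N at the handles starts it, 7 N opens it fully. Both levers swing equally in the hand; relative to the hinge, jaw tips rise 2 mm and handle ends 5 mm.
- hook_jaw_tip (a point): Inner lower edge of the yellow (hook) jaw, mid width.
- plain_jaw_tip (a point): Inner lower edge of the black (plain) jaw, mid width.
- stand: Loose card stand, 0.8 kg: marble block 110 x 60 x 30 mm (x, y, z) with a stiff blue card standing upright along its x axis: 90 mm wide, 3 mm thick, top edge 110 mm above the ledge. Origin at the centre of the underside, z up. Brass studs on the top and the side of the block, with white bars on that face of the card, mark the +y side.
- card_top (a point): Middle of the card's top edge, 110 mm above the stand's origin; axes as the stand's.
- bowl: Grey stoneware key bowl, 120 mm across, 50 mm high, origin centre of underside; bystander.
- fob: Black car fob, 70 x 36 x 14 mm, origin centre of underside; bystander.
- torch: Yellow plastic torch lying down, 120 mm long, 32 mm thick, origin centre of underside; bystander.
- padlock: Brass padlock lying flat, body 40 x 45 x 18 mm plus steel shackle, origin centre of the body's underside; bystander.
Not all that is in view belongs to the job. Leave any purple or turquoise look-alike of the clip alone. Of the things that look like the dock, the smaller one is meant.

How it is judged (in metres and radians):
On the way:
1. the clip is squeezed open by the fingers and lifted clear of the parking fin (value of joint clip_arm above 0.2 rad and contact force between the fingers and clip above 1 N and contact force between clip and dock below 0.1 N and height (world z) of each of plain_jaw_tip, hook_jaw_tip above 0.04 m), for 0.2 s.
At the end, for the whole second after the job is handed in: Fingers hold the clip still, hinge over 0.4 rad, under 0.3 N on the stand; hook jaw on the studded side, plain jaw opposite; tips at least 6 mm below the card edge, within 20 mm of its middle, over 3 mm off its mid plane; hinge within 0.3 rad of the card; stand upright, moved under 15 mm (value of joint clip_arm above 0.4 rad and contact force between the fingers and clip above 1 N and contact force between clip and stand below 0.3 N and y of hook_jaw_tip in the frame of card_top above 0.003 m and y of plain_jaw_tip in the frame of card_top below -0.003 m and z of each of hook_jaw_tip, plain_jaw_tip in the frame of card_top below -0.006 m and x of hook_jaw_tip in the frame of card_top between -0.02 and 0.02 m and x of plain_jaw_tip in the frame of card_top between -0.02 and 0.02 m and angle between the x axis of clip and the x axis of stand, either way round below 0.3 rad and linear speed of clip below 0.03 m/s and angle between stand's own z axis and vertical below 0.05 rad and distance of stand from where it was at the start of the episode below 0.015 m); the arm keeps its last pose, push and grip.
It fails at once if the card stand is shifted more than 15 mm or tipped (distance of stand from where it was at the start of the episode above 0.015 m or angle between stand's own z axis and vertical above 0.2 rad).
It fails at once if the bowl, fob, torch or padlock is moved more than 20 mm (distance of any of bowl, fob, torch, padlock from where it was at the start of the episode above 0.02 m).
It also fails if it takes over 35 s, if anything falls off the work surface, if the arm or the gripper's body presses on something with over 40 N, if the wrist force passes 120 N, or if a joint passes its speed limit or range.

ROBOT

A 6-joint arm with a two-finger parallel gripper is mounted at the origin on the work surface. World frame = base frame: x ahead of the robot, y to its left, z up, the work surface at z = 0. Lengths are in m, angles in degrees, forces in N, time in s.
With the tool pointing down it reaches from about 0.325 to 0.775 m from the base axis. Payload 5.5 kg.
Tool frame: the origin (TCP) lies at the centre of the arm's flange, where the gripper is bolted on; the fingertips stand 182 mm ahead of it and the grasp point (between the pads) lies 163 mm ahead of it; z points along the fingers, y is the line along which they close (so a half turn about z gives the same grasp; the last joint's range is limited). The gripper opens to 88 mm and grips with 3 to 60 N. Pads are 20 mm wide; open, the fingers measure 115 mm over their backs; the gripper's body (75 mm by 178 mm) begins 61 mm behind the grasp point.
Start: joints at [70.548, 5.22, 70.514, -0, 104.267, -3.249], TCP at [0.167, 0.576, 0.405] pointing down, gripper open.
Joint ranges: [-164.24, 164.24], [-49.07, 125.15], [9.68, 141.18], [-86.29, 266.29], [3.28, 154.24], [-151.56, 151.56]. Speed limits (degrees/s): [147.25, 147.25, 172.46, 180, 180, 180].

INTERFACE

Orientations are given as [roll, pitch, yaw] about the fixed x, y, z axes, in that order (R = Rz(yaw) Ry(pitch) Rx(roll)).
In Python, from station import r gives the robot as it stands. The module is installed in compiled form; this text tells all that it offers. Calls block until the motion is done:
- r.reach(position, orientation): joint-space move of the TCP to a pose.
- r.servo_line(position, rotation=None, speed=0.15): straight line of the TCP; rotation=None keeps the orientation; speed is the mean speed in m/s.
- r.move_joints(angles): joint-space move.
- r.let_go() and r.grab(squeeze=None): open the fingers fully, or close them until they stop; squeeze is the grip in N (None keeps the last).
- r.wait(seconds).
- r.inverse_kinematics(position, orientation): joint angles nearest the present ones, or None.
- r.sense(): the state.
- r.snapshot(name): name is "scene" or "top" or "wrist"; returns a dict with "frame" (384x512x3 uint8, red, green, blue), "fx", "fy", "cx", "cy" (pixels), "R" (3x3) and "t" (3): a world point X has camera coordinates R X + t. Camera axes: x right, y down, z forward; pixel columns grow to the right and rows downward; lengths in m; the calibration is good to about 2 mm. A picture is of the moment at which its call begins. There is no depth.
A pose or a line that the arm cannot do raises r.IKError and nothing moves.
- r.hand_in(): hands the job in; it is judged then, once.
The state is a dict: "clock": time; "joints": joint angles; "joint_vel": joint speeds; "joint_torque": joint torques, N m; "tcp_pos": TCP position; "orientation": TCP orientation; "contact_force": force on the tool from outside, world axes, zero at the start; "torque": the same for the moment, N m; "opening": finger opening in m; "gripper_force": force on a finger pad.
Only numpy, scipy, OpenCV 4.12 (cv2) and the standard library are available. Lean on these libraries where they do the work, as an engineer would, in place of code of your own. Each camera call takes 0.05 s, during which the arm holds its last target. There are 200 camera calls.

## Working session

There is one attempt and no reset: what is moved stays moved. The work goes in short steps, each a Python script; the robot and the scene stay as the last script left them, time stands still between calls to the robot, and variables do not carry over. Pictures are saved under pics/ and viewed, at most 10 in all, crops included, and the job is handed in when it is done.

```bash
mkdir -p pics; python3 - <<'E'
from station import r
import cv2,pickle,numpy as np
d={n:r.snapshot(n) for n in("scene","top")}
pickle.dump(d,open("s0.pkl","wb"))
for n in d: cv2.imwrite(f"pics/{n}0.png",cv2.resize(d[n]["frame"][:,:,::-1],(800,600),interpolation=cv2.INTER_CUBIC)); print(n,d[n]["fx"],d[n]["cx"],d[n]["cy"],d[n]["R"],d[n]["t"])
print(r.sense())
E
```

```text
scene 426.95629783698723 262.09716924773187 187.6054336756226 [[-0.08043702  0.99658201 -0.01881956]
 [ 0.75453739  0.04854202 -0.65445932]
 [-0.65130884 -0.06684282 -0.75586297]] [ 0.0466477  -0.38699344  1.48354452]
top 354.68269350849476 250.3709276448118 186.61849978326538 [[ 0.0123986  -0.9994848   0.0296042 ]
 [-0.98787465 -0.01682602 -0.1543391 ]
 [ 0.1547577  -0.02733165 -0.98757432]] [-0.0026677   0.5773356   0.83774595]
{'clock': 0.1, 'joints': array([ 7.05485024e+01,  5.25908051e+00,  7.05755987e+01, -1.20237890e-05,
        1.04267093e+02, -3.24942756e+00]), 'joint_vel': array([ 0.00955149, -0.1486235 , -0.11396841, -0.02864698, -0.06122375,
        0.02180275]), 'joint_torque': array([ 1.91747953e-03, -4.47860742e+01, -4.07568669e+01,  6.99191680e-02,
        2.84009107e-02, -1.16246015e-04]), 'tcp_pos': array([0.1674417 , 0.5762152 , 0.40361058]), 'orientation': array([-1.79898391e+02, -5.75708603e-03,  1.63797922e+02]), 'contact_force': array([ 0.3723551 , -0.10116699, -0.11391902]), 'torque': array([ 0.00301841, -0.00571514,  0.06545465]), 'gripper_force': 0.0, 'opening': 0.08817358685656997}
```

View pics/scene0.png

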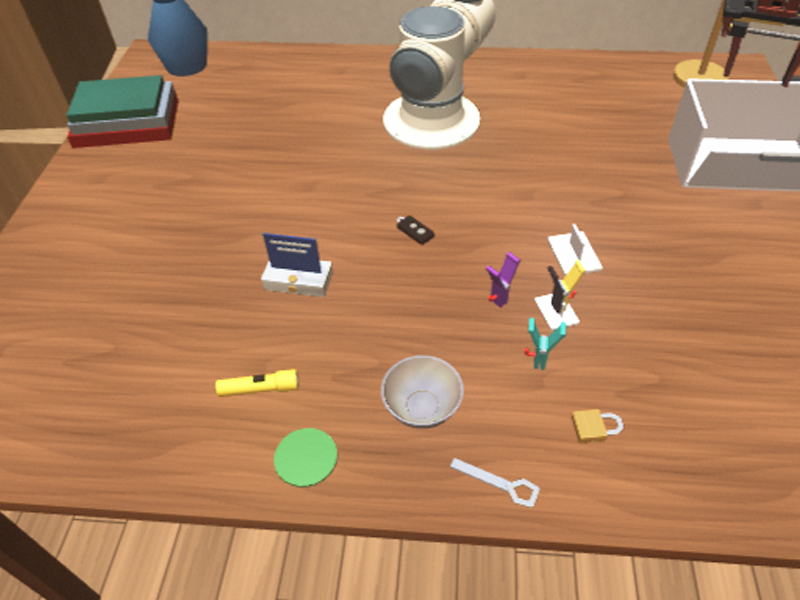

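View pics/top0.png

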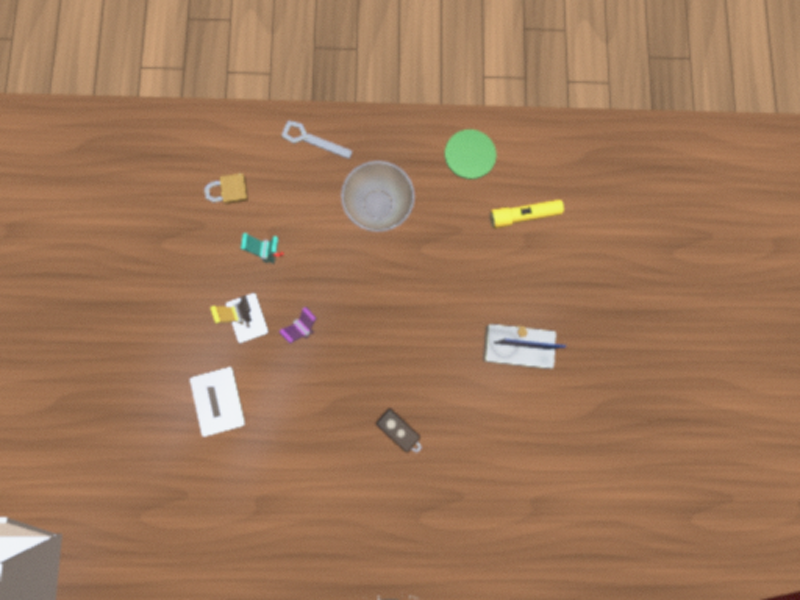

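The scene view shows the yellow and black clip at about (567,285), astride the smaller dock. The purple clip is at (503,280), the turquoise one at (545,345), and the stand at (296,265) with its studs facing the viewer (+x). In the top view the clip is at (232,312), the stand at (522,346) with studs towards the image top, and the purple clip at (300,325).

```bash
python3 - <<'E'
import cv2,pickle,numpy as np
d=pickle.load(open("s0.pkl","rb"))
def crop(n,x,y,w,h): # 512 coords
    return cv2.resize(d[n]["frame"][y:y+h,x:x+w,::-1],(400,300),interpolation=cv2.INTER_CUBIC)
# 64x48 crops scale 6.25
a=np.vstack([np.hstack([crop("top",125,175,80,60),crop("top",300,195,80,60)]),np.hstack([crop("scene",310,155,80,60),crop("scene",155,140,80,60)])])
cv2.imwrite("pics/crops.png",a)
E
```

```text
(no output)
```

View pics/crops.png

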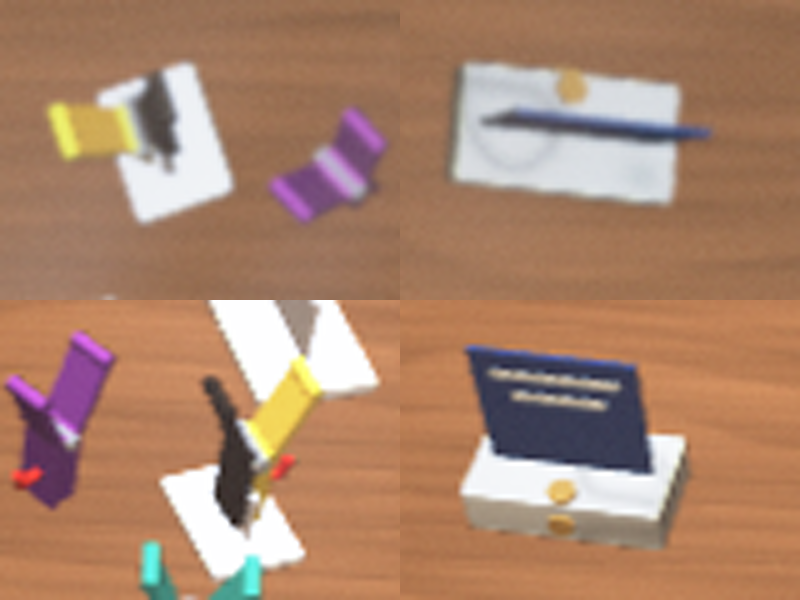

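```bash
cat > geo.py <<'E'
import numpy as np,pickle
def ray(s,p):
    v=s["R"].T@np.array([(p[0]-s["cx"])/s["fx"],(p[1]-s["cy"])/s["fy"],1]); return -s["R"].T@s["t"],v/np.linalg.norm(v)
def onz(s,p,z):
    c,v=ray(s,p); return c+v*(z-c[2])/v[2]
def tri(a,b):
    (c1,v1),(c2,v2)=ray(*a),ray(*b); k=np.linalg.lstsq(np.c_[v1,-v2],c2-c1,rcond=None)[0]
    p,q=c1+k[0]*v1,c2+k[1]*v2; return (p+q)/2,np.linalg.norm(p-q)
E
python3 - <<'E'
from geo import *
np.set_printoptions(precision=4,suppress=True)
d=pickle.load(open("s0.pkl","rb")); T,S=d["top"],d["scene"]
# 800x600 quad -> full pixels (each 400x300 = 80x60 at 5x)
off={"tl":(T,125,175,0,0),"tr":(T,300,195,400,0),"bl":(S,310,155,0,300),"br":(S,155,140,400,300)}
def P(q,x,y): s,a,b,c,e=off[q]; return s,(a+(x-c+.5)/5-.5,b+(y-e+.5)/5-.5)
def show(n,q,pts,z):
    w=np.array([onz(*P(q,*p),z) for p in pts]); print(n,w[:,:2].tolist() and w[:,:2].round(4).tolist(),"mean",w.mean(0),"sides",np.linalg.norm(np.roll(w,-1,0)-w,axis=1)); return w
show("dock top",'tl',[(192,64),(232,187),(142,222),(98,92)],.008)
show("dock scene",'bl',[(162,482),(248,464),(304,556),(218,580)],.008)
show("block top",'tr',[(463,65),(680,87),(672,203),(455,182)],.03)
show("block scene",'br',[(484,436),(688,438),(664,514),(468,492)],.03)
show("card scene",'br',[(468,347),(636,365)],.11)
show("card top",'tr',[(517,110),(710,133)],.11)
for n,a,b in [("Y back",(52,108),(300,362)),("Y front? ",(60,155),(312,395)),("Yalt",(52,108),(318,388)),("Yalt2",(70,155),(300,362)),
 ("K back",(172,163),(208,382)),("K front",(155,75),(218,382))]:
    print(n,*tri(P('tl',*a),P('bl',*b)), onz(*P('tl',*a),.09))
show("purple top",'tl',[(272,183),(305,220),(385,150),(350,108)],.09)
show("purple sc",'bl',[(8,382),(50,412),(112,358),(76,335)],.09)
E
```

```text
dock top [[0.5772, 0.2297], [0.5142, 0.2063], [0.4958, 0.2508], [0.5619, 0.2768]] mean [0.5373 0.2409 0.008 ] sides [0.0672 0.0482 0.0711 0.0496]
dock scene [[0.5184, 0.2066], [0.5029, 0.2525], [0.5637, 0.2768], [0.5822, 0.2322]] mean [0.5418 0.242  0.008 ] sides [0.0484 0.0655 0.0483 0.0687]
block top [[0.5288, -0.1512], [0.5193, -0.2612], [0.4612, -0.2552], [0.4701, -0.1463]] mean [ 0.4948 -0.2035  0.03  ] sides [0.1104 0.0584 0.1093 0.0588]
block scene [[0.4801, -0.2559], [0.4746, -0.1441], [0.5303, -0.1481], [0.5214, -0.2554]] mean [ 0.5016 -0.2009  0.03  ] sides [0.1119 0.0558 0.1076 0.0413]
card scene [[0.4928, -0.2468], [0.5006, -0.1581]] mean [ 0.4967 -0.2024  0.11  ] sides [0.0891 0.0891]
card top [[0.5006, -0.1593], [0.4913, -0.2481]] mean [ 0.4959 -0.2037  0.11  ] sides [0.0892 0.0892]
Y back [0.5387 0.2608 0.1255] 0.0077344975400818776 [0.5431 0.2754 0.09  ]
Y front?  [0.5218 0.2717 0.0838] 0.0008455014807055452 [0.5212 0.2703 0.09  ]
Yalt [0.5407 0.2689 0.1091] 0.0015489677192022124 [0.5431 0.2754 0.09  ]
Yalt2 [0.5199 0.2618 0.1047] 0.0004488721383640777 [0.5213 0.2657 0.09  ]
K back [0.5186 0.2197 0.0862] 0.00044117150676287246 [0.5183 0.2186 0.09  ]
K front [0.5544 0.2188 0.1247] 0.002897369046384669 [0.5594 0.2286 0.09  ]
purple top [[0.5097, 0.172], [0.4928, 0.1561], [0.5259, 0.1203], [0.5453, 0.1373]] mean [0.5184 0.1464 0.09  ] sides [0.0232 0.0488 0.0258 0.0498]
purple sc [[0.5284, 0.1202], [0.5473, 0.1409], [0.5086, 0.1722], [0.4935, 0.1544]] mean [0.5195 0.1469 0.09  ] sides [0.028  0.0498 0.0233 0.0488]
```

```bash
python3 - <<'E'
from station import r
import cv2,pickle
q=r.inverse_kinematics([.539,.242,.36],[180,0,-158.6]); print(q, r.inverse_kinematics([.4963,-.203,.4],[180,0,84.7]))
r.reach([.539,.242,.36],[180,0,-158.6])
r.wait(.2); w=r.snapshot("wrist"); pickle.dump(w,open("w1.pkl","wb")); s=r.sense(); print(s["clock"],s["joints"],s["tcp_pos"],s["orientation"])
cv2.imwrite("pics/w1.png",cv2.resize(w["frame"][:,:,::-1],(800,600)))
E
```

```text
[ 20.88015556   3.54118051  76.79230023   0.          99.66651927
 -90.51984444] [-25.88131653  -4.67726478  80.91102397   0.         103.76624081
 -20.58131653]
2.175 [ 2.09414088e+01  3.53844812e+00  7.67862833e+01  2.21191532e-03
  9.96679109e+01 -9.05121638e+01] [0.53874245 0.24258347 0.36008766] [ 1.79997885e+02  7.37688820e-03 -1.58546056e+02]
```

View pics/w1.png

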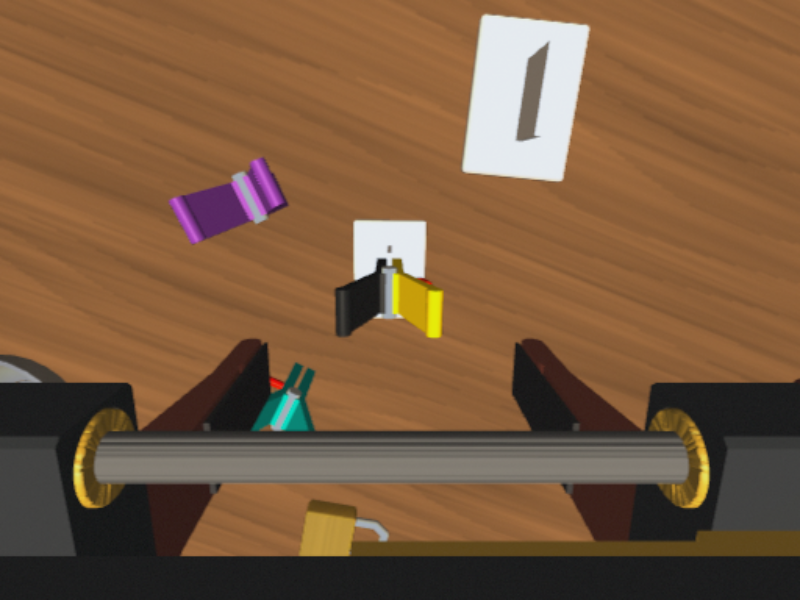

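The wrist view shows the clip centred between the fingers and aligned with them: black end at about column 343, yellow end at about 435, fingers at 256 and 525. Next I check the handle positions by casting rays, then grasp.

```bash
python3 - <<'E'
from geo import *
from station import r
w=pickle.load(open("w1.pkl","rb")); k=.64
pt=lambda x,y: onz(w,((x+.5)*k-.5,(y+.5)*k-.5),.108)
c=np.mean([pt(343,288),pt(343,336),pt(435,289),pt(435,337)],0); v=pt(435,312)-pt(343,312)
print(c,v,np.linalg.norm(v),np.degrees(np.arctan2(v[1],v[0]))-90)
assert np.hypot(*(c[:2]-[.539,.242]))<.008 and .04<np.linalg.norm(v)<.052
O=[180,0,-158.6]; x,y=c[:2]
r.servo_line([x,y,.33],O); r.servo_line([x,y,.271],O,speed=.08)
print(r.sense()["contact_force"])
r.grab(15); r.wait(.2); s=r.sense(); print(s["opening"],s["gripper_force"],s["contact_force"],s["clock"])
from cv2 import imwrite,resize
f=r.snapshot("scene")["frame"]; imwrite("pics/g.png",resize(f[130:226,290:418,::-1],(640,480)))
E
```

```text
[0.53943898 0.24175854 0.108     ] [-1.68529201e-02  4.30063890e-02 -2.77555756e-17] 0.04619058793089993 21.398730224586146
[0.45558629 0.37180928 0.52385152]
0.02390946824646686 14.983360469341278 [-0.44753675  0.45673463 -0.60941696] 4.6083
```

View pics/g.png

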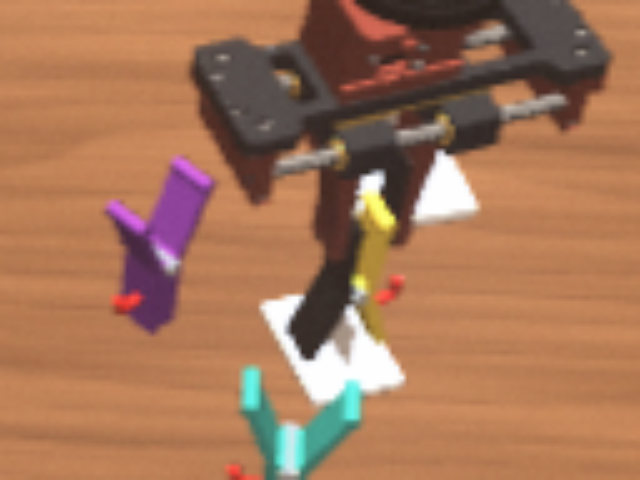

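The fingers hold the clip fully open (24 mm over the handles), with the jaws spread on either side of the fin. Next I lift it and carry it over.

```bash
python3 - <<'E'
from station import r
import cv2,pickle
x,y=r.sense()["tcp_pos"][:2]
r.servo_line([x,y,.34],speed=.08); r.wait(.3); r.servo_line([x,y,.44])
r.reach([.4963,-.203,.44],[180,0,84.7]); r.wait(.4)
d={n:r.snapshot(n) for n in("scene","wrist","top")}; pickle.dump(d,open("s2.pkl","wb"))
s=r.sense(); print(s["opening"],s["gripper_force"],s["contact_force"],s["clock"],s["tcp_pos"],s["orientation"])
f=lambda im:cv2.resize(im[:,:,::-1],(400,300),interpolation=cv2.INTER_CUBIC)
a=d["scene"]["frame"]; t=d["top"]["frame"]
cv2.imwrite("pics/c2.png",cv2.hconcat([cv2.resize(a[110:230,150:250,::-1],(400,480),interpolation=cv2.INTER_CUBIC),cv2.resize(d["wrist"]["frame"][:,:,::-1],(400,480))]))
E
```

```text
0.023850481211443505 14.98320758342743 [ 0.92425156 -0.37609753 -0.82873919] 8.9833 [ 0.49632966 -0.20292162  0.4400066 ] [-1.79999064e+02  1.65910499e-03  8.47114058e+01]
```

View pics/c2.png

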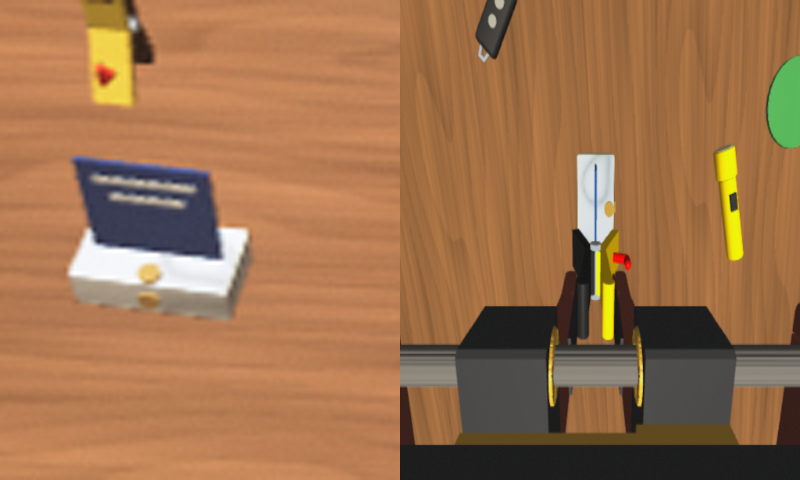

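The hook faces the studded side and the clip is straddling the card's plane. The yellow jaw's lower edge is at about crop (112,104), which is scene pixel (178,136). I take its height from this before going down.

```bash
python3 - <<'E'
from geo import *
import cv2
d=pickle.load(open("s2.pkl","rb")); S=d["scene"]
def onx(p,X): c,v=ray(S,p); return c+v*(X-c[0])/v[0]
f=lambda x,y:(150+(x+.5)/4-.5,110+(y+.5)/4-.5)
for p in[(93,103),(133,105),(88,28),(130,30)]: print(p,[onx(f(*p),X).round(4).tolist() for X in(.513,.518,.523)])
E
```

```text
(93, 103) [[0.513, -0.2182, 0.1766], [0.518, -0.2162, 0.1812], [0.523, -0.2143, 0.1858]]
(133, 105) [[0.513, -0.1937, 0.1763], [0.518, -0.1919, 0.1809], [0.523, -0.1901, 0.1855]]
(88, 28) [[0.513, -0.2106, 0.235], [0.518, -0.2087, 0.2392], [0.523, -0.2068, 0.2434]]
(130, 30) [[0.513, -0.186, 0.2347], [0.518, -0.1843, 0.2389], [0.523, -0.1826, 0.2431]]
```

```bash
python3 - <<'E'
from station import r
import cv2,pickle
r.servo_line([.4963,-.203,.385],speed=.08); r.wait(.2); print(r.sense()["contact_force"])
r.servo_line([.4963,-.203,.355],speed=.04); r.wait(.5)
d={n:r.snapshot(n) for n in("scene","wrist")}; pickle.dump(d,open("s3.pkl","wb"))
s=r.sense(); print(s["opening"],s["gripper_force"],s["contact_force"],s["clock"],s["tcp_pos"])
a=d["scene"]["frame"]; w=d["wrist"]["frame"]
cv2.imwrite("pics/c3.png",cv2.hconcat([cv2.resize(a[130:220,160:235,::-1],(400,480),interpolation=cv2.INTER_CUBIC),cv2.resize(w[100:292,176:336,::-1],(400,480))]))
E
```

```text
[-0.44913907  0.32602325 -0.84106215]
0.024159049681468883 14.983215630054474 [ 0.1335518  -0.6462868  -0.02535795] 11.5167 [ 0.49629757 -0.2030031   0.35499658]
```

View pics/c3.png

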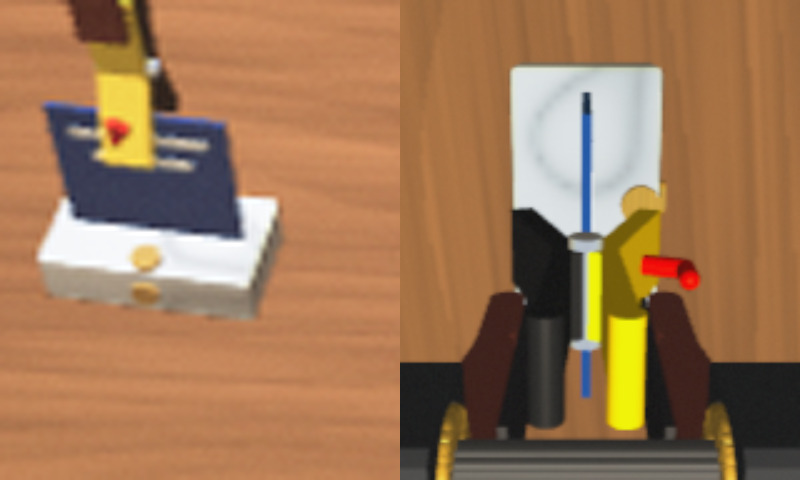

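The card (wrist crop column 586) runs midway between the open jaws and along the hinge, with the hook on the studded side. The stand hasn't moved. After one last check of the tip height I'll hand it in.

```bash
python3 - <<'E'
from geo import *
from station import r
S=pickle.load(open("s3.pkl","rb"))["scene"]
c,v=ray(S,(160+125.5*75/400-.5,130+165.5/5.3333-.5)); p=c+v*(.518-c[0])/v[0]; print(p)
s=r.sense(); print(s["opening"],s["contact_force"])
if .085<p[2]<.101 and abs(p[1]+.203)<.008: print(r.hand_in())
E
```

```text
[ 0.518      -0.20522834  0.09602202]
0.024159049681468883 [ 0.1335518  -0.6462868  -0.02535795]
the job is handed in; nothing more can be done
None
```

I handed the job in with the clip held squeezed wide open around the middle of the blue card's top edge: hook on the studded side, measured jaw tip about 14 mm below the edge, no contact with the card seen or felt; the result was not reported back.

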